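# Make up the fish tray and the grill tray

### The job

Make up the two serving trays from the stock on the worktop: the larger tray, with the long slot, gets the peeler, the lemon and one salt tube; the narrower tray, with two round recesses, gets the pepper mill and the other salt tube. Set each thing down fully in the recess made for it (peeler in the long slot, lemon in the oblong, mill in the large round, a salt tube in each small round), with the mill and tubes upright. Leave the black-capped bottle standing where it is.

Things in the scene. Friction and masses are not known exactly. Their poses are not given: they have to be found in the camera images.
- fish_tray: larger serving tray: fixed wooden board 164 (x) by 208 (y) by 14 mm; origin at centre of underside, z up. Three recesses, 8 mm deep (floor at z=6 mm): peeler slot 46 (x) by 190 mm (y), centre x=50, y=0; oblong lemon recess 72 (x) by 92 mm (y), centre x=-31, y=44; small round recess for a salt tube, 58 mm across, centre x=-31, y=-57 mm.
- grill_tray: narrower serving tray: fixed wooden board 100 (x) by 208 (y) by 14 mm; origin at centre of underside, z up. Two round recesses, 8 mm deep (floor at z=6 mm): large one for the mill, 80 mm across, centre x=0, y=50; small one for a salt tube, 58 mm across, centre x=0, y=-57 mm.
- peeler: green-handled vegetable peeler lying flat, 170 mm long along its x axis. Handle from x=-85 to +20 mm, 26 mm wide (y), 22 mm thick; the +x end is the thinner blade, 14 mm wide. Origin mid-length, level (within 2 mm) with what it lies on, z up. Grasp the handle across y at about x=-32 mm. It may lie either way round in its slot.
- mill: turned wooden pepper mill standing upright, 58 mm across at most, 170 mm tall, with a waist in mid-height; origin at the centre of its underside, z up. It is one rigid piece. Grasp the round head, about 50 mm across, reaching from 123 to 159 mm above the foot, at about 140 mm; the knob above it (to 170 mm) strikes the gripper's palm if it is taken low on the body.
- tube_1: slender upright glass tube of white salt with a chrome cap, 38 mm across, 108 mm tall; origin at the centre of its underside, z up. The two tubes are alike and interchangeable: one goes on each tray. Grasp anywhere along its height.
- tube_2: slender upright glass tube of white salt with a chrome cap, 38 mm across, 108 mm tall; origin at the centre of its underside, z up. The two tubes are alike and interchangeable: one goes on each tray. Grasp anywhere along its height.
- lemon_center (a point): a yellow lemon lying on its side, 71 mm long along its x axis, 53 mm across, 51 mm tall; this point is its centre, 25.5 mm above what it lies on. Grasp across its short axis (y).
- black_cap_bottle: clear spice bottle with a black cap, 56 mm across, 125 mm tall, standing among the stock; origin at the centre of its underside. It belongs to neither tray and stays where it is.
There are look-alikes about, which are no part of the job. Leave any purple look-alike of the tube_2 alone.

How it is judged:
By the outcome, as a careful person would: the job done as asked, in the order asked, and still so for the second after the job is handed in, with the robot touching nothing.
It also fails if it takes over 138 s, if anything falls off the work surface, if the arm or the gripper's body presses on something with over 40 N, if the wrist force passes 120 N, or if a joint passes its speed limit or range.

### The arm

A 6-joint arm with a two-finger parallel gripper is mounted at the origin on a cart in front of the work surface, level with it; the furniture and walls round the work are solid. World frame = base frame: x ahead of the robot, y to its left, z up, the work surface at z = 0. Lengths are in mm, angles in rad, forces in N, time in s.
With the tool pointing down it reaches from about 275 to 750 mm from the base axis. Payload 10.2 kg.
Tool frame: the origin (TCP) lies between the finger pads; the fingertips stand 19 mm ahead of it and the grasp point (between the pads) is the TCP; z points along the fingers, y is the line along which they close (so a half turn about z gives the same grasp; the last joint's range is limited). The gripper opens to 85 mm and grips with 20 to 120 N. Pads are 22 mm wide; open, the fingers measure 114 mm over their backs; the gripper's body (76 mm by 85 mm) begins 54 mm behind the grasp point. The pads swing forward as they close: fully open they stand 13 mm farther back than shut.
Start: joints at [0.931, 0.313, 1.498, -0, 1.331, -0.223], TCP at [212.552, 480.055, 250.294] pointing down, gripper open.
Joint ranges: [-2.94, 2.94], [-0.97, 2.17], [0.19, 2.56], [-1.23, 4.37], [0.02, 3.11], [-2.88, 2.88]. Speed limits (rad/s): [2.39, 2.39, 3.01, 3.14, 3.14, 3.14].

### API

Orientations are given as a unit quaternion [w, x, y, z].
In Python, from rig import sense, capture, finish_job gives the robot as it stands. The module is installed in compiled form; this text tells all that it offers.
- The arm moves only by the tool move_arm, never from a script. Its argument "moves" is a list of rows, each an object with "turn": the turn, a rotation vector about the tool's x, y, z in rad, a list of three; "translation": the shift along the tool's x, y, z in mm, a list of three; "hand": the opening, from 0 (shut) to 1 (fully open). In form: [{"turn": [wx, wy, wz], "translation": [x, y, z], "hand": hand}, ...]. A call has 1 to 10 rows; each row shifts and turns the commanded pose from where the row before left it, along the tool's axes as they then stand; what a row does not reach is not made up. A row lasts 1/12 s, in which the tool goes at most 41.7 mm and 7.16 degrees, less where a joint would pass 70% of its speed; a pose out of reach is approached as far as the arm can. A call with a gripper value outside its range is refused whole. The fingers move at their own pace and stop on an object; "grip_force" is the grip in N (left out, the last holds). Time passes only in rows, so rows that do not move let the fingers close. It gives the time, the measured TCP pose, the force, the opening and the grip force at its end, in the units of the state.
- sense(): the state, without advancing time (a new reading comes with each control period).
- capture(name): name is "scene" or "top"; returns a dict with "image" (384x512x3 uint8, blue, green, red), "z_map" (384x512 float32, mm along the optical axis (not along the pixel's ray), 0 where there is no reading), "vertical_fov" (degrees; the focal length in pixels is half the picture's height over the tangent of half this angle, whatever the lens; pixels are square), "cx", "cy" (the principal point, pixels), "k1" (the pictures are not rectified: a ray, as slopes to the right and down, at radius r is drawn at 1 + k1 r^2 times it, then the intrinsics apply), "R" (3x3) and "t" (3): a world point X has camera coordinates R X + t. Camera axes: x right, y down, z forward; pixel columns grow to the right and rows downward; lengths in mm; the calibration is good to about 2 mm. A picture is of the moment at which its call begins.
- finish_job(): hands the job in; it is judged then, once.
The state is a dict: "time_s": time; "joints": joint angles; "dq": joint speeds; "tau": joint torques, N m; "eef_pos": TCP position; "ee_rot": TCP orientation; "force": force on the tool from outside, world axes, zero at the start; "wrist_torque": the same for the moment, N m; "grip_width": opening from 0.0 (shut) to 1.0 (fully open); "grip_force": force on a finger pad.
Only numpy, scipy, OpenCV 4.12 (cv2) and the standard library are available. Lean on these libraries where they do the work, as an engineer would, in place of code of your own. Each camera call takes 0.05 s, during which the arm holds its last target. There are 200 camera calls.

## Working session

There is one attempt and no reset: what is moved stays moved. The work goes in short steps, Python scripts to look and compute and a tool call to move; the robot and the scene stay as the last step left them, time stands still between calls to the robot, and variables do not carry over. Pictures are saved under pics/ and viewed, at most 14 in all, crops included, and the job is handed in when it is done.

Besides the shell and the picture viewer there is one more tool, called after "Request:" by a JSON object that holds its "name" and its "arguments". move_arm: Moves the arm, as the interface text tells. Its arguments: {"type":"object","properties":{"moves":{"type":"array","items":{"type":"object","properties":{"turn":{"type":"array","items":{"type":"number"}},"translation":{"type":"array","items":{"type":"number"}},"hand":{"type":"number"}}}},"grip_force":{"type":"number"}},"required":["moves"]}

```bash
mkdir -p pics; cat > h.py <<'E'
import numpy as np, cv2
from rig import sense, capture, finish_job
def cloud(c):
    h,w=c["z_map"].shape; f=h/2/np.tan(np.radians(c["vertical_fov"])/2)
    K=np.array([[f,0,c["cx"]],[0,f,c["cy"]],[0,0,1.]])
    u,v=np.meshgrid(np.arange(w),np.arange(h))
    p=cv2.undistortPoints(np.stack([u,v],-1).reshape(-1,1,2).astype(float),K,np.array([c["k1"],0,0,0,0.])).reshape(h,w,2)
    z=c["z_map"].astype(float)
    P=np.dstack([p[...,0]*z,p[...,1]*z,z])
    X=(P-np.array(c["t"]))@np.array(c["R"])
    X[z==0]=np.nan
    return X
E
python3 - <<'E'
from h import *
s=sense(); print({k:np.round(v,3) for k,v in s.items()})
for n in ("scene","top"):
    c=capture(n); cv2.imwrite(f"pics/{n}0.png",cv2.resize(c["image"],(800,600)))
    np.savez(f"{n}0.npz",X=cloud(c),im=c["image"]); print(n,np.round(c["R"],2).tolist(),np.round(c["t"]),c["k1"])
E
```

```text
{'time_s': np.float64(0.0), 'joints': array([ 0.931,  0.313,  1.498,  0.   ,  1.331, -0.223]), 'dq': array([-0.002, -0.002, -0.001,  0.   ,  0.001, -0.   ]), 'tau': array([-0.0000e+00, -4.1226e+01, -2.5975e+01, -0.0000e+00,  4.0000e-03,
       -0.0000e+00]), 'eef_pos': array([212.411, 479.869, 249.749]), 'ee_rot': array([-0.   ,  0.207,  0.978, -0.001]), 'force': array([ 0.601, -0.202, -0.294]), 'wrist_torque': array([-0.025, -0.016,  0.005]), 'grip_force': np.float64(0.0), 'grip_width': np.float64(0.996)}
scene [[0.73, -0.69, 0.01], [-0.36, -0.4, -0.84], [0.58, 0.61, -0.54]] [-413.  216.  989.] 0.04130321624502074
top [[0.03, -1.0, 0.0], [-0.99, -0.03, -0.13], [0.13, -0.0, -0.99]] [ -49.  513. 1250.] -0.07677026084213041
```

View pics/scene0.png

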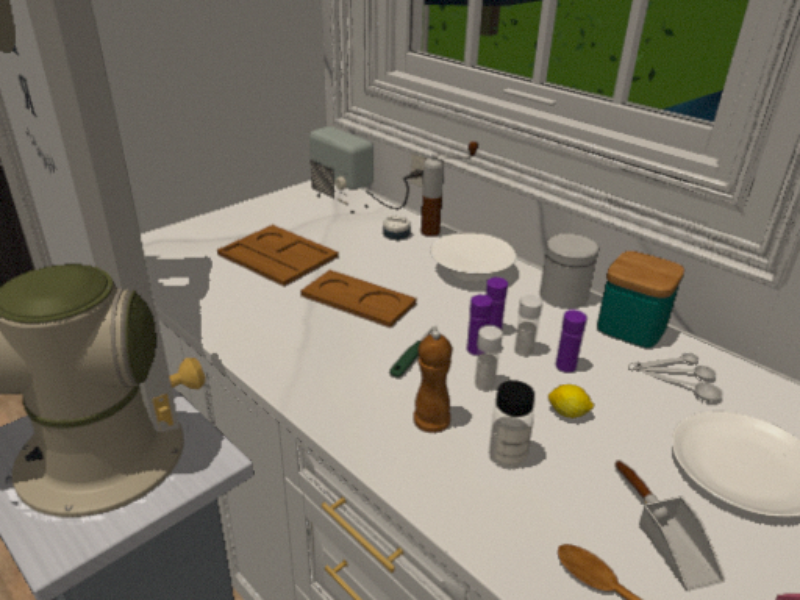

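View pics/top0.png

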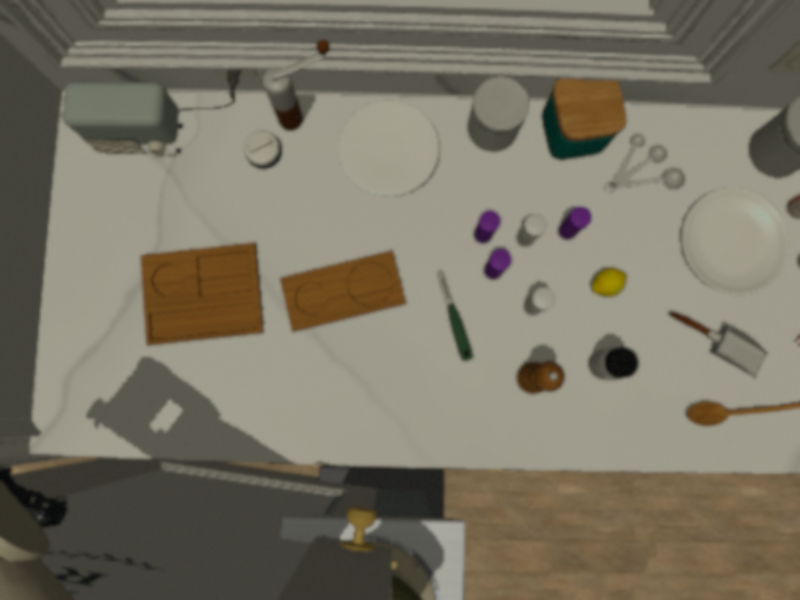

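The scene and top views show these positions, in 800x600 top-view pixels:
- **Trays:** fish tray at (203,293) with the slot at the bottom and the small round at left. Grill tray at (343,290) with the large round at right.
- **Stock:** peeler (455,315), white tubes (533,228) and (541,298), lemon (608,282), mill (540,376), black-capped bottle (617,362).
- **Look-alikes:** three purple tubes near the white ones.

```bash
cat > m.py <<'E'
from h import *
def fitcirc(p):
    A=np.c_[p[:,:2],np.ones(len(p))]; s=np.linalg.lstsq(A,(p[:,:2]**2).sum(1),rcond=None)[0]
    c=s[:2]/2; return np.round(c),round(float(np.sqrt(s[2]+c@c)),1)
def load(n):
    d=np.load(n+"0.npz"); return d["X"],d["im"]
def box(X,im,u,v,du,dv):
    u,v,du,dv=[int(a/1.5625) for a in(u,v,du,dv)]
    s=np.s_[v-dv:v+dv,u-du:u+du]; return X[s].reshape(-1,3),cv2.cvtColor(im,cv2.COLOR_BGR2HSV)[s].reshape(-1,3)
E
python3 - <<'E'
from m import *
X,im=load("top")
for nm,u,v in [("table",420,400),("table",300,200),("table",650,330)]:
    print(nm,np.round(np.nanmedian(box(X,im,u,v,15,15)[0],0)))
for nm,a in dict(fish=(203,293,75,65),grill=(343,290,75,55)).items():
    P,H=box(X,im,*a); m=(H[:,1]>110)&(P[:,2]<40); q=P[m]
    r=cv2.minAreaRect(q[:,:2].astype(np.float32)); print(nm,r,np.nanpercentile(q[:,2],[5,50,95]).round())
    print(cv2.boxPoints(r).round().tolist())
for cam,L in dict(top=dict(lemon=(608,282,25,22),peeler=(455,315,25,55),tubeA=(533,228,16,20),tubeB=(541,298,18,22),mill=(540,376,35,25),bottle=(617,362,35,30),pA=(487,226,18,20),pB=(498,262,18,20),pC=(575,222,22,22)),
   scene=dict(lemon=(570,401,28,22),peeler=(405,360,20,20),tubeA=(528,327,16,35),tubeB=(489,358,16,35),mill=(433,382,22,52),bottle=(513,425,26,45),pA=(497,300,15,25),pB=(480,325,15,32),pC=(571,342,15,32))).items():
  X,im=load(cam)
  for nm,a in L.items():
    P,H=box(X,im,*a); ok=P[:,2]>(8 if nm in("lemon","peeler") else 20)
    if nm=="peeler": ok&=P[:,2]<35
    q=P[ok]; top=q[q[:,2]>np.percentile(q[:,2],99)-8]
    print(cam,nm,len(q),"zmax",np.percentile(q[:,2],99).round(),"top c",top.mean(0).round(),"box",q.min(0).round()[:2],q.max(0).round()[:2])
    if nm in("lemon","peeler"):
        print("   rect",cv2.minAreaRect(q[:,:2].astype(np.float32)), "axis",np.round(np.linalg.svd(q[:,:2]-q[:,:2].mean(0),full_matrices=False)[2][0],3))
E
```

```text
table [355. -76.  -0.]
table [710. 149.  -1.]
table [ 490. -489.    0.]
fish ((531.0516967773438, 314.9980163574219), (160.49111938476562, 207.5498809814453), 7.819575309753418) [ 2.  9. 16.]
[[437.0, 407.0], [466.0, 201.0], [625.0, 223.0], [596.0, 429.0]]
grill ((542.79638671875, 63.71452331542969), (96.53507232666016, 204.272705078125), 15.791858673095703) [ 3. 11. 17.]
[[469.0, 149.0], [524.0, -48.0], [617.0, -21.0], [561.0, 175.0]]
top lemon 352 zmax 53.0 top c [ 567. -405.   48.] box [ 541. -439.] [ 594. -376.]
   rect ((567.4785766601562, -407.0179138183594), (53.30153274536133, 62.81599807739258), 0.7937729954719543) axis [ 0.418 -0.909]
top peeler 315 zmax 20.0 top c [ 473. -145.   15.] box [ 426. -168.] [ 584. -105.]
   rect ((505.30999755859375, -134.62954711914062), (165.89315795898438, 24.58216094970703), 18.760425567626953) axis [-0.945 -0.328]
top tubeA 260 zmax 112.0 top c [ 648. -260.  108.] box [ 629. -278.] [ 666. -240.]
top tubeB 222 zmax 111.0 top c [ 525. -272.  107.] box [ 508. -292.] [ 542. -255.]
top mill 494 zmax 170.0 top c [ 396. -275.  168.] box [ 371. -29
[... 664 characters left out ...]
4003906, -143.29415893554688), (106.4277572631836, 26.094985961914062), 19.509450912475586) axis [-0.94  -0.341]
scene tubeA 452 zmax 110.0 top c [ 646. -262.  107.] box [ 627. -279.] [ 668. -243.]
scene tubeB 620 zmax 124.0 top c [ 414. -381.  124.] box [ 405. -388.] [ 665. -187.]
scene mill 1086 zmax 168.0 top c [ 395. -276.  166.] box [ 370. -301.] [ 417. -254.]
scene bottle 1256 zmax 126.0 top c [ 420. -403.  124.] box [ 395. -430.] [ 521. -288.]
scene pA 403 zmax 110.0 top c [ 633. -194.  107.] box [ 578. -221.] [ 672. -163.]
scene pB 598 zmax 110.0 top c [ 555. -236.  107.] box [ 506. -290.] [ 646. -176.]
scene pC 463 zmax 110.0 top c [ 663. -338.  107.] box [ 647. -357.] [ 686. -320.]
```

Request:
{"name": "move_arm", "arguments": {"moves": [{"turn": [0, 0, -0.107], "translation": [0, 0, 0], "hand": 1}, {"turn": [0, 0, -0.107], "translation": [0, 0, 0], "hand": 1}, {"turn": [0, 0, -0.107], "translation": [0, 0, 0], "hand": 1}, {"turn": [0, 0, -0.107], "translation": [0, 0, 0], "hand": 1}, {"turn": [0, 0, -0.107], "translation": [0, 0, 0], "hand": 1}, {"turn": [0, 0, -0.107], "translation": [0, 0, 0], "hand": 1}, {"turn": [0, 0, -0.107], "translation": [0, 0, 0], "hand": 1}, {"turn": [0, 0, 0], "translation": [-2.5, -39, 0], "hand": 1}, {"turn": [0, 0, 0], "translation": [-2.5, -39, 0], "hand": 1}, {"turn": [0, 0, 0], "translation": [-2.5, -39, 0], "hand": 1}], "grip_force": 40}}

```text
time_s: 0.93
eef_pos: [257.6, 370.6, 249.8]
ee_rot: [-0.0, -0.166, 0.986, -0.0]
force: [2.4, 0.7, 0.2]
grip_width: 0.999
grip_force: 0.0
```

Request:
{"name": "move_arm", "arguments": {"moves": [{"turn": [0, 0, 0], "translation": [-2.5, -39, 0], "hand": 1}, {"turn": [0, 0, 0], "translation": [-2.5, -39, 0], "hand": 1}, {"turn": [0, 0, 0], "translation": [-2.5, -39, 0], "hand": 1}, {"turn": [0, 0, 0], "translation": [-2.5, -39, 0], "hand": 1}, {"turn": [0, 0, 0], "translation": [-2.5, -39, 0], "hand": 1}, {"turn": [0, 0, 0], "translation": [-2.5, -39, 0], "hand": 1}, {"turn": [0, 0, 0], "translation": [-2.5, -39, 0], "hand": 1}, {"turn": [0, 0, 0], "translation": [-2.5, -39, 0], "hand": 1}, {"turn": [0, 0, 0], "translation": [-2.5, -39, 0], "hand": 1}, {"turn": [0, 0, 0], "translation": [-2.5, -39, 0], "hand": 1}]}}

```text
time_s: 1.77
eef_pos: [408.8, 9.4, 250.3]
ee_rot: [0.0, -0.165, 0.986, 0.0]
force: [0.8, 0.8, 0.3]
grip_width: 1.0
grip_force: 0.0
```

```bash
cat > d.py <<'E'
import sys
from h import *
from scipy.spatial.transform import Rotation as Ro
# usage: d.py x y z theta_deg -> remaining turn about tool z (rad), then translation in tool axes AFTER the turn / as it now stands
def show(x,y,z,th):
    s=sense(); q=np.array(s["ee_rot"]); R=Ro.from_quat(q[[1,2,3,0]]).as_matrix()
    t0=np.degrees(np.arctan2(R[1,1],R[0,1])); d=np.array([x,y,z])-s["eef_pos"]; t=np.radians(th)
    Rt=np.array([[-np.sin(t),np.cos(t),0],[np.cos(t),np.sin(t),0],[0,0,-1]])
    print("t",round(float(s["time_s"]),2),"pos",np.round(s["eef_pos"],1),"theta",round(t0,2),"tilt",np.round(R[:,2],3),"F",np.round(s["force"],1),"grip",round(float(s["grip_width"]),3),round(float(s["grip_force"]),1))
    print("turnz",round(float((np.radians(t0-th)+np.pi)%(2*np.pi)-np.pi),4),"after-turn",np.round(d@Rt,1),"now",np.round(d@R,1))
if __name__=="__main__": show(*map(float,sys.argv[1:5]))
E
python3 d.py 474.5 -144.5 30 109
```

```text
t 1.77 pos [408.8   9.4 250.3] theta 109.01 tilt [ 0.  0. -1.] F [0.8 0.8 0.3] grip 1.0 0.0
turnz 0.0002 after-turn [ -12.  -166.9  220.3] now [ -12.  -166.9  220.3]
```

Request:
{"name": "move_arm", "arguments": {"moves": [{"turn": [0, 0, 0], "translation": [-2.4, -33.4, 20], "hand": 0.6}, {"turn": [0, 0, 0], "translation": [-2.4, -33.4, 20], "hand": 0.6}, {"turn": [0, 0, 0], "translation": [-2.4, -33.4, 20], "hand": 0.6}, {"turn": [0, 0, 0], "translation": [-2.4, -33.4, 20], "hand": 0.6}, {"turn": [0, 0, 0], "translation": [-2.4, -33.4, 20], "hand": 0.6}, {"turn": [0, 0, 0], "translation": [0, 0, 25], "hand": 0.6}, {"turn": [0, 0, 0], "translation": [0, 0, 25], "hand": 0.6}, {"turn": [0, 0, 0], "translation": [0, 0, 25], "hand": 0.6}, {"turn": [0, 0, 0], "translation": [0, 0, 0], "hand": 0.6}, {"turn": [0, 0, 0], "translation": [0, 0, 0], "hand": 0.6}]}}

```text
time_s: 2.6
eef_pos: [474.0, -142.4, 75.0]
ee_rot: [-0.001, -0.165, 0.986, 0.001]
force: [-0.2, 0.2, 0.6]
grip_width: 0.601
grip_force: 0.0
```

```bash
python3 d.py 474.5 -144.5 30 109; python3 - <<'E'
from h import *
a=[]
for n in("scene","top"):
    c=capture(n); X=cloud(c)
    if n=="scene": im=c["image"][150:300,200:360]
    else: im=c["image"][130:280,230:390]
    a.append(cv2.resize(im,(400,375),interpolation=cv2.INTER_CUBIC))
cv2.imwrite("pics/p1.png",np.hstack(a))
E
```

```text
t 2.6 pos [ 474.  -142.4   75. ] theta 109.03 tilt [-0.002  0.001 -1.   ] F [-0.2  0.2  0.6] grip 0.601 0.0
turnz 0.0006 after-turn [ 0.3 -2.2 45. ] now [ 0.2 -2.3 45. ]
```

View pics/p1.png

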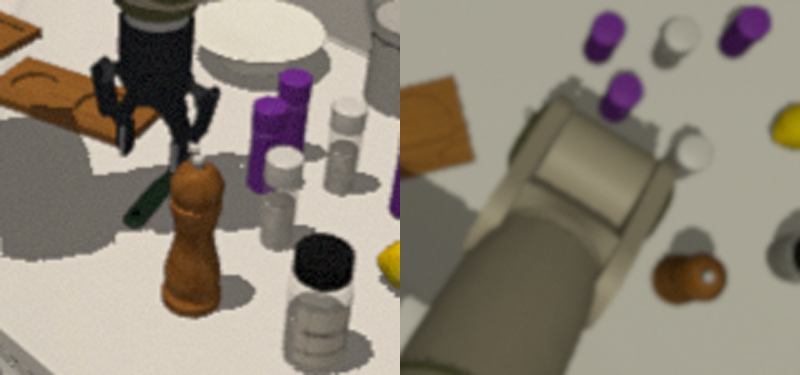

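The gripper is open above the peeler handle, which runs between the fingers. The mill is at (195,250) and clear. Descending and gripping.

Request:
{"name": "move_arm", "arguments": {"moves": [{"turn": [0, 0, 0], "translation": [0, -2, 15], "hand": 0.6}, {"turn": [0, 0, 0], "translation": [0, 0, 15], "hand": 0.6}, {"turn": [0, 0, 0], "translation": [0, 0, 15], "hand": 0.6}, {"turn": [0, 0, 0], "translation": [0, 0, 0], "hand": 0.6}, {"turn": [0, 0, 0], "translation": [0, 0, 0], "hand": 0}, {"turn": [0, 0, 0], "translation": [0, 0, 0], "hand": 0}, {"turn": [0, 0, 0], "translation": [0, 0, 0], "hand": 0}, {"turn": [0, 0, 0], "translation": [0, 0, 0], "hand": 0}, {"turn": [0, 0, 0], "translation": [0, 0, 0], "hand": 0}, {"turn": [0, 0, 0], "translation": [0, 0, 0], "hand": 0}]}}

```text
time_s: 3.53
eef_pos: [475.9, -144.8, 32.1]
ee_rot: [0.001, -0.165, 0.986, -0.001]
force: [-1.5, 1.6, 6.0]
grip_width: 0.269
grip_force: 38.9
```

```bash
python3 d.py 477 340 80 8
```

```text
t 3.53 pos [ 475.9 -144.8   32.1] theta 109.04 tilt [ 0.002 -0.001 -1.   ] F [-1.5  1.6  6. ] grip 0.269 38.9
turnz 1.7635 after-turn [479.9  68.6 -47.9] now [-159.3  457.8  -48.6]
```

Request:
{"name": "move_arm", "arguments": {"moves": [{"turn": [0, 0, 0], "translation": [0, 0, -12], "hand": 0}, {"turn": [0, 0, 0.117], "translation": [0, 0, -12], "hand": 0}, {"turn": [0, 0, 0.117], "translation": [0, 0, -12], "hand": 0}, {"turn": [0, 0, 0.117], "translation": [0, 0, -12], "hand": 0}, {"turn": [0, 0, 0.117], "translation": [0, 0, -12], "hand": 0}, {"turn": [0, 0, 0.117], "translation": [0, 0, -12], "hand": 0}, {"turn": [0, 0, 0.117], "translation": [0, 0, -12], "hand": 0}, {"turn": [0, 0, 0.117], "translation": [0, 0, -12], "hand": 0}, {"turn": [0, 0, 0.117], "translation": [0, 0, -12], "hand": 0}, {"turn": [0, 0, 0.117], "translation": [0, 0, -12], "hand": 0}]}}

```text
time_s: 4.37
eef_pos: [475.2, -144.5, 152.1]
ee_rot: [0.001, 0.355, 0.935, -0.0]
force: [0.6, 0.6, -0.6]
grip_width: 0.268
grip_force: 39.3
```

Request:
{"name": "move_arm", "arguments": {"moves": [{"turn": [0, 0, 0.117], "translation": [0, 0, 0], "hand": 0}, {"turn": [0, 0, 0.117], "translation": [0, 0, 0], "hand": 0}, {"turn": [0, 0, 0.117], "translation": [0, 0, 0], "hand": 0}, {"turn": [0, 0, 0.117], "translation": [0, 0, 0], "hand": 0}, {"turn": [0, 0, 0.117], "translation": [0, 0, 0], "hand": 0}, {"turn": [0, 0, 0.117], "translation": [0, 0, 0], "hand": 0}, {"turn": [0, 0, 0], "translation": [37, 5.3, 0], "hand": 0}, {"turn": [0, 0, 0], "translation": [37, 5.3, 0], "hand": 0}, {"turn": [0, 0, 0], "translation": [37, 5.3, 0], "hand": 0}, {"turn": [0, 0, 0], "translation": [37, 5.3, 0], "hand": 0}]}}

```text
time_s: 5.2
eef_pos: [474.1, 6.5, 151.5]
ee_rot: [0.001, 0.653, 0.757, 0.0]
force: [0.3, -0.7, -1.6]
grip_width: 0.267
grip_force: 39.3
```

Request:
{"name": "move_arm", "arguments": {"moves": [{"turn": [0, 0, 0], "translation": [37, 5.3, 0], "hand": 0}, {"turn": [0, 0, 0], "translation": [37, 5.3, 0], "hand": 0}, {"turn": [0, 0, 0], "translation": [37, 5.3, 0], "hand": 0}, {"turn": [0, 0, 0], "translation": [37, 5.3, 0], "hand": 0}, {"turn": [0, 0, 0], "translation": [37, 5.3, 0], "hand": 0}, {"turn": [0, 0, 0], "translation": [37, 5.3, 0], "hand": 0}, {"turn": [0, 0, 0], "translation": [37, 5.3, 0], "hand": 0}, {"turn": [0, 0, 0], "translation": [37, 5.3, 0], "hand": 0}, {"turn": [0, 0, 0], "translation": [37, 5.3, 0], "hand": 0}, {"turn": [0, 0, 0], "translation": [0, 0, 0], "hand": 0}]}}

```text
time_s: 6.03
eef_pos: [471.4, 346.7, 151.5]
ee_rot: [-0.0, 0.651, 0.759, 0.002]
force: [0.3, 0.8, -0.8]
grip_width: 0.266
grip_force: 39.4
```

```bash
python3 d.py 477 340 38 8;  python3 - <<'E'
from h import *
c=capture("scene"); X=cloud(c); h=cv2.cvtColor(c["image"],cv2.COLOR_BGR2HSV)
m=(h[...,0]>50)&(h[...,0]<100)&(h[...,1]>60)&(X[...,0]>380)&(X[...,0]<600)&(X[...,1]>200)&(X[...,1]<480)&(X[...,2]<170)
q=X[m]; print(len(q),q.min(0).round(),q.max(0).round(),q.mean(0).round()); 
if len(q)>20:
    v=np.linalg.svd(q-q.mean(0),full_matrices=False)[2][0]; print(v.round(3))
cv2.imwrite("pics/p2.png",cv2.resize(c["image"][80:270,80:330],(800,600),interpolation=cv2.INTER_CUBIC))
E
```

```text
t 6.03 pos [471.4 346.7 151.5] theta 8.75 tilt [ 0.002  0.003 -1.   ] F [ 0.3  0.8 -0.8] grip 0.266 39.4
turnz 0.0131 after-turn [ -7.5   4.7 113.5] now [ -7.8   4.3 113.5]
71 [444. 291. 127.] [484. 392. 168.] [466. 336. 137.]
[-0.196  0.98   0.046]
```

View pics/p2.png

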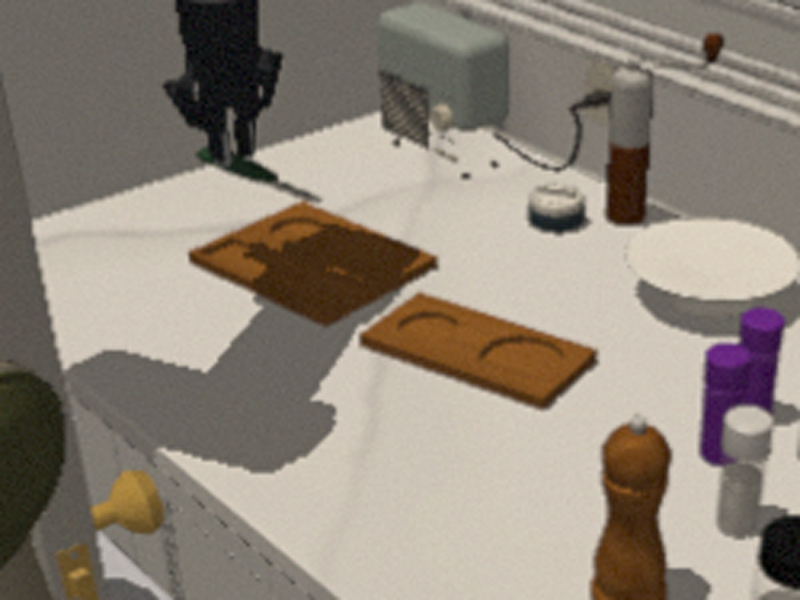

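The peeler at (255,172) is held level with its blade toward the robot's right. Next is lowering it.

Request:
{"name": "move_arm", "arguments": {"moves": [{"turn": [0, 0, 0.013], "translation": [-7.5, 4.5, 0], "hand": 0}, {"turn": [0, 0, 0], "translation": [0, 0, 30], "hand": 0}, {"turn": [0, 0, 0], "translation": [0, 0, 30], "hand": 0}, {"turn": [0, 0, 0], "translation": [0, 0, 30], "hand": 0}, {"turn": [0, 0, 0], "translation": [0, 0, 12], "hand": 0}, {"turn": [0, 0, 0], "translation": [0, 0, 0], "hand": 0}, {"turn": [0, 0, 0], "translation": [0, 0, 0], "hand": 0}]}}

```text
time_s: 6.67
eef_pos: [478.7, 334.0, 49.4]
ee_rot: [0.0, 0.658, 0.753, 0.0]
force: [-0.1, 0.4, 0.1]
grip_width: 0.268
grip_force: 39.5
```

```bash
python3 d.py 477 340 38 8
```

```text
t 6.67 pos [478.7 334.   49.4] theta 7.66 tilt [ 0.001  0.    -1.   ] F [-0.1  0.4  0.1] grip 0.268 39.5
turnz -0.006 after-turn [ 6.2 -0.9 11.4] now [ 6.2 -0.9 11.4]
```

Request:
{"name": "move_arm", "arguments": {"moves": [{"turn": [0, 0, -0.006], "translation": [6, -1, 0], "hand": 0}, {"turn": [0, 0, 0], "translation": [0, 0, 0], "hand": 0}, {"turn": [0, 0, 0], "translation": [0, 0, 4], "hand": 0}, {"turn": [0, 0, 0], "translation": [0, 0, 4], "hand": 0}, {"turn": [0, 0, 0], "translation": [0, 0, 3], "hand": 0}, {"turn": [0, 0, 0], "translation": [0, 0, 0], "hand": 0}, {"turn": [0, 0, 0], "translation": [0, 0, 0], "hand": 0}]}}

```text
time_s: 7.25
eef_pos: [476.1, 340.6, 38.1]
ee_rot: [0.0, 0.655, 0.755, 0.0]
force: [-3.6, -1.3, 7.9]
grip_width: 0.269
grip_force: 40.6
```

```bash
python3 d.py 477 340 38 8
```

```text
t 7.25 pos [476.1 340.6  38.1] theta 8.09 tilt [ 0.  0. -1.] F [-3.6 -1.3  7.9] grip 0.269 40.6
turnz 0.0015 after-turn [-0.7  0.8  0.1] now [-0.7  0.8  0.1]
```

Request:
{"name": "move_arm", "arguments": {"moves": [{"turn": [0, 0, 0], "translation": [0, 0, 0], "hand": 0.5}, {"turn": [0, 0, 0], "translation": [0, 0, 0], "hand": 0.5}, {"turn": [0, 0, 0], "translation": [0, 0, 0], "hand": 0.5}, {"turn": [0, 0, 0], "translation": [0, 0, -20], "hand": 0.5}, {"turn": [0, 0, 0], "translation": [0, 0, -40], "hand": 1}, {"turn": [0, 0, -0.1], "translation": [0, 0, -40], "hand": 1}, {"turn": [0, 0, -0.1], "translation": [0, 0, -40], "hand": 1}, {"turn": [0, 0, -0.114], "translation": [0, 0, -40], "hand": 1}, {"turn": [0, 0, 0], "translation": [-36, 18, 0], "hand": 1}, {"turn": [0, 0, 0], "translation": [-36, 18, 0], "hand": 1}]}}

```text
time_s: 8.08
eef_pos: [540.7, 292.4, 220.4]
ee_rot: [0.002, 0.528, 0.849, 0.002]
force: [0.7, -0.0, -0.8]
grip_width: 1.0
grip_force: 0.0
```

```bash
python3 d.py 567.5 -407.5 200 26
```

```text
t 8.08 pos [540.7 292.4 220.4] theta 26.3 tilt [ 0.005  0.002 -1.   ] F [ 0.7 -0.  -0.8] grip 1.0 0.0
turnz 0.0052 after-turn [-640.8 -282.7   20.4] now [-639.3 -286.1   19.3]
```

Request:
{"name": "move_arm", "arguments": {"moves": [{"turn": [0, 0, 0], "translation": [-37, -16.5, 0], "hand": 1}, {"turn": [0, 0, 0], "translation": [-37, -16.5, 0], "hand": 1}, {"turn": [0, 0, 0], "translation": [-37, -16.5, 0], "hand": 1}, {"turn": [0, 0, 0], "translation": [-37, -16.5, 0], "hand": 1}, {"turn": [0, 0, 0], "translation": [-37, -16.5, 0], "hand": 1}, {"turn": [0, 0, 0], "translation": [-37, -16.5, 0], "hand": 1}, {"turn": [0, 0, 0], "translation": [-37, -16.5, 0], "hand": 1}, {"turn": [0, 0, 0], "translation": [-37, -16.5, 0], "hand": 1}, {"turn": [0, 0, 0], "translation": [-37, -16.5, 0], "hand": 1}, {"turn": [0, 0, 0], "translation": [-37, -16.5, 0], "hand": 1}]}}

```text
time_s: 8.92
eef_pos: [554.1, -115.2, 217.2]
ee_rot: [0.0, 0.529, 0.848, 0.0]
force: [0.6, -0.5, 0.0]
grip_width: 1.001
grip_force: 0.0
```

Request:
{"name": "move_arm", "arguments": {"moves": [{"turn": [0, 0, 0], "translation": [-37, -16.5, 0], "hand": 1}, {"turn": [0, 0, 0], "translation": [-37, -16.5, 0], "hand": 1}, {"turn": [0, 0, 0], "translation": [-37, -16.5, 0], "hand": 1}, {"turn": [0, 0, 0], "translation": [-37, -16.5, 0], "hand": 1}, {"turn": [0, 0, 0], "translation": [-37, -16.5, 0], "hand": 1}, {"turn": [0, 0, 0], "translation": [-37, -16.5, 0], "hand": 1}, {"turn": [0, 0, 0], "translation": [-37, -16.5, 0], "hand": 1}, {"turn": [0, 0, 0], "translation": [0, 0, 0], "hand": 1}, {"turn": [0, 0, 0], "translation": [0, 0, 0], "hand": 1}]}}

```text
time_s: 9.67
eef_pos: [563.7, -398.5, 215.8]
ee_rot: [-0.001, 0.531, 0.848, 0.0]
force: [0.3, 0.4, 0.3]
grip_width: 0.999
grip_force: 0.0
```

```bash
python3 d.py 567.5 -407.5 28 26;  python3 - <<'E'
from h import *
c=capture("scene"); X=cloud(c)
# tray-frame analysis of the fish tray
o=np.array([531,315.]); ex=np.array([-.990,-.139]); ey=np.array([.139,-.990])
h=cv2.cvtColor(c["image"],cv2.COLOR_BGR2HSV); a=(X[...,:2]-o)@np.stack([ex,ey],1)
m=(h[...,0]>50)&(h[...,0]<105)&(h[...,1]>60)&(abs(a[...,0])<120)&(abs(a[...,1])<140)&(X[...,2]<60)
q=np.dstack([a,X[...,2]])[m]; print(len(q),q.min(0).round(),q.max(0).round(),np.median(q,0).round(),np.linalg.svd(q-q.mean(0),full_matrices=False)[2][0].round(3))
c2=capture("top"); b=c2["image"][140:240,70:280]
cv2.imwrite("pics/p3.png",np.vstack([cv2.resize(c["image"][130:220,130:280],(600,360),interpolation=2),cv2.resize(b,(600,230),interpolation=2)]))
E
```

```text
t 9.67 pos [ 563.7 -398.5  215.8] theta 25.91 tilt [-0.001  0.001 -1.   ] F [0.3 0.4 0.3] grip 0.999 0.0
turnz -0.0016 after-turn [ -9.7  -0.6 187.8] now [-10.   -0.5 187.8]
96 [ 46. -77.  13.] [68. 20. 26.] [ 57. -25.  19.] [ 0.001 -1.    -0.007]
```

View pics/p3.png

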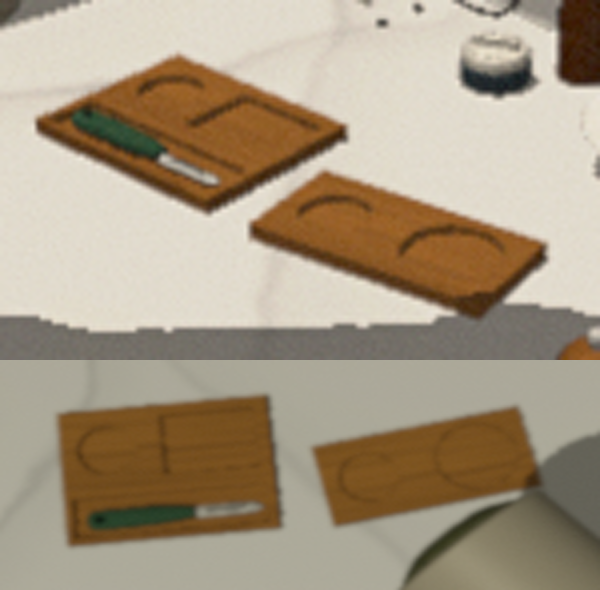

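The peeler (top view at (150,515)) lies level inside the long slot. On to the lemon.

Request:
{"name": "move_arm", "arguments": {"moves": [{"turn": [0, 0, 0], "translation": [-9.5, -0.5, 10], "hand": 1}, {"turn": [0, 0, 0], "translation": [0, 0, 40], "hand": 1}, {"turn": [0, 0, 0], "translation": [0, 0, 40], "hand": 1}, {"turn": [0, 0, 0], "translation": [0, 0, 40], "hand": 1}, {"turn": [0, 0, 0], "translation": [0, 0, 20], "hand": 1}, {"turn": [0, 0, 0], "translation": [0, 0, 0], "hand": 1}, {"turn": [0, 0, 0], "translation": [0, 0, 0], "hand": 1}, {"turn": [0, 0, 0], "translation": [0, 0, 0], "hand": 1}]}}

```text
time_s: 10.43
eef_pos: [569.4, -405.5, 70.2]
ee_rot: [0.002, 0.529, 0.849, -0.0]
force: [-0.8, 0.1, -0.1]
grip_width: 1.001
grip_force: 0.0
```

```bash
python3 d.py 567.5 -407.5 28 26
```

```text
t 10.43 pos [ 569.4 -405.5   70.2] theta 26.13 tilt [ 0.003 -0.003 -1.   ] F [-0.8  0.1 -0.1] grip 1.001 0.0
turnz 0.0022 after-turn [-1.  -2.6 42.2] now [-0.8 -2.6 42.2]
```

Request:
{"name": "move_arm", "arguments": {"moves": [{"turn": [0, 0, 0], "translation": [-1, -2, 14], "hand": 1}, {"turn": [0, 0, 0], "translation": [0, 0, 14], "hand": 1}, {"turn": [0, 0, 0], "translation": [0, 0, 13], "hand": 1}, {"turn": [0, 0, 0], "translation": [0, 0, 0], "hand": 1}, {"turn": [0, 0, 0], "translation": [0, 0, 0], "hand": 0}, {"turn": [0, 0, 0], "translation": [0, 0, 0], "hand": 0}, {"turn": [0, 0, 0], "translation": [0, 0, 0], "hand": 0}, {"turn": [0, 0, 0], "translation": [0, 0, 0], "hand": 0}, {"turn": [0, 0, 0], "translation": [0, 0, 0], "hand": 0}, {"turn": [0, 0, 0], "translation": [0, 0, 0], "hand": 0}]}}

```text
time_s: 11.27
eef_pos: [567.4, -407.6, 27.6]
ee_rot: [0.001, 0.529, 0.848, -0.0]
force: [0.1, 1.1, 6.1]
grip_width: 0.583
grip_force: 41.8
```

```bash
python3 d.py 568 276 200 8
```

```text
t 11.27 pos [ 567.4 -407.6   27.6] theta 26.08 tilt [ 0.002 -0.002 -1.   ] F [0.1 1.1 6.1] grip 0.583 41.8
turnz 0.3155 after-turn [ 676.9   95.8 -172.4] now [ 613.4  301.2 -173.5]
```

Request:
{"name": "move_arm", "arguments": {"moves": [{"turn": [0, 0, 0], "translation": [0, 0, -20], "hand": 0}, {"turn": [0, 0, 0], "translation": [0, 0, -36], "hand": 0}, {"turn": [0, 0, 0.105], "translation": [0, 0, -39], "hand": 0}, {"turn": [0, 0, 0.105], "translation": [0, 0, -39], "hand": 0}, {"turn": [0, 0, 0.105], "translation": [0, 0, -39], "hand": 0}, {"turn": [0, 0, 0], "translation": [39.8, 5.6, 0], "hand": 0}, {"turn": [0, 0, 0], "translation": [39.8, 5.6, 0], "hand": 0}, {"turn": [0, 0, 0], "translation": [39.8, 5.6, 0], "hand": 0}, {"turn": [0, 0, 0], "translation": [39.8, 5.6, 0], "hand": 0}, {"turn": [0, 0, 0], "translation": [39.8, 5.6, 0], "hand": 0}]}}

```text
time_s: 12.1
eef_pos: [566.3, -204.3, 199.3]
ee_rot: [-0.0, 0.656, 0.755, 0.0]
force: [0.0, 0.1, -0.2]
grip_width: 0.578
grip_force: 42.0
```

Request:
{"name": "move_arm", "arguments": {"moves": [{"turn": [0, 0, 0], "translation": [39.8, 5.6, 0], "hand": 0}, {"turn": [0, 0, 0], "translation": [39.8, 5.6, 0], "hand": 0}, {"turn": [0, 0, 0], "translation": [39.8, 5.6, 0], "hand": 0}, {"turn": [0, 0, 0], "translation": [39.8, 5.6, 0], "hand": 0}, {"turn": [0, 0, 0], "translation": [39.8, 5.6, 0], "hand": 0}, {"turn": [0, 0, 0], "translation": [39.8, 5.6, 0], "hand": 0}, {"turn": [0, 0, 0], "translation": [39.8, 5.6, 0], "hand": 0}, {"turn": [0, 0, 0], "translation": [39.8, 5.6, 0], "hand": 0}, {"turn": [0, 0, 0], "translation": [39.8, 5.6, 0], "hand": 0}, {"turn": [0, 0, 0], "translation": [39.8, 5.6, 0], "hand": 0}]}}

```text
time_s: 12.93
eef_pos: [566.3, 197.7, 199.4]
ee_rot: [0.0, 0.656, 0.755, -0.0]
force: [0.6, -0.8, -0.9]
grip_width: 0.583
grip_force: 42.0
```

Request:
{"name": "move_arm", "arguments": {"moves": [{"turn": [0, 0, 0], "translation": [39.8, 5.6, 0], "hand": 0}, {"turn": [0, 0, 0], "translation": [39.8, 5.6, 0], "hand": 0}, {"turn": [0, 0, 0], "translation": [0, 0, 35], "hand": 0}, {"turn": [0, 0, 0], "translation": [0, 0, 35], "hand": 0}, {"turn": [0, 0, 0], "translation": [0, 0, 35], "hand": 0}, {"turn": [0, 0, 0], "translation": [0, 0, 20], "hand": 0}, {"turn": [0, 0, 0], "translation": [0, 0, 0], "hand": 0}, {"turn": [0, 0, 0], "translation": [0, 0, 0], "hand": 0}, {"turn": [0, 0, 0], "translation": [0, 0, 0], "hand": 0}]}}

```text
time_s: 13.68
eef_pos: [567.7, 276.3, 76.3]
ee_rot: [0.001, 0.656, 0.755, 0.001]
force: [0.4, 0.0, -0.6]
grip_width: 0.586
grip_force: 42.0
```

```bash
python3 d.py 568 276 34 8
```

```text
t 13.68 pos [567.7 276.3  76.3] theta 8.01 tilt [ 0.003  0.001 -1.   ] F [ 0.4  0.  -0.6] grip 0.586 42.0
turnz 0.0003 after-turn [-0.3  0.3 42.3] now [-0.4  0.2 42.3]
```

Request:
{"name": "move_arm", "arguments": {"moves": [{"turn": [0, 0, 0], "translation": [0, 0, 18], "hand": 0}, {"turn": [0, 0, 0], "translation": [0, 0, 14], "hand": 0}, {"turn": [0, 0, 0], "translation": [0, 0, 5], "hand": 0}, {"turn": [0, 0, 0], "translation": [0, 0, 4], "hand": 0}, {"turn": [0, 0, 0], "translation": [0, 0, 0], "hand": 0}, {"turn": [0, 0, 0], "translation": [0, 0, 0], "hand": 0}]}}

```text
time_s: 14.18
eef_pos: [567.3, 276.3, 34.5]
ee_rot: [0.001, 0.656, 0.755, 0.001]
force: [-0.6, 0.4, -0.1]
grip_width: 0.579
grip_force: 42.0
```

```bash
python3 d.py 568 276 34 8
```

```text
t 14.18 pos [567.3 276.3  34.5] theta 8.02 tilt [ 0.002  0.001 -1.   ] F [-0.6  0.4 -0.1] grip 0.579 42.0
turnz 0.0004 after-turn [-0.4  0.6  0.5] now [-0.4  0.6  0.5]
```

Request:
{"name": "move_arm", "arguments": {"moves": [{"turn": [0, 0, 0], "translation": [0, 0, 1.5], "hand": 0}, {"turn": [0, 0, 0], "translation": [0, 0, 0], "hand": 0.65}, {"turn": [0, 0, 0], "translation": [0, 0, 0], "hand": 0.85}, {"turn": [0, 0, 0], "translation": [0, 0, 0], "hand": 0.85}, {"turn": [0, 0, 0], "translation": [0, 0, -15], "hand": 0.9}, {"turn": [0, 0, 0], "translation": [0, 0, -30], "hand": 1}, {"turn": [0, 0, 0], "translation": [0, 0, -41], "hand": 1}, {"turn": [0, 0, 0.07], "translation": [0, 0, -41], "hand": 1}, {"turn": [0, 0, 0.07], "translation": [0, 0, -41], "hand": 1}, {"turn": [0, 0, 0], "translation": [0, 0, 0], "hand": 1}]}}

```text
time_s: 15.02
eef_pos: [569.2, 276.9, 209.0]
ee_rot: [0.004, 0.708, 0.706, 0.006]
force: [0.8, 1.3, 0.9]
grip_width: 1.0
grip_force: 0.0
```

Request:
{"name": "move_arm", "arguments": {"moves": [{"turn": [0, 0, 0], "translation": [-40, -3, 0], "hand": 1}, {"turn": [0, 0, 0], "translation": [-40, -3, 0], "hand": 1}, {"turn": [0, 0, 0], "translation": [-40, -3, 0], "hand": 1}, {"turn": [0, 0, 0], "translation": [-40, -3, 0], "hand": 1}, {"turn": [0, 0, 0], "translation": [-40, -3, 0], "hand": 1}, {"turn": [0, 0, 0], "translation": [-40, -3, 0], "hand": 1}, {"turn": [0, 0, 0], "translation": [-40, -3, 0], "hand": 1}, {"turn": [0, 0, 0], "translation": [-40, -3, 0], "hand": 1}, {"turn": [0, 0, 0], "translation": [-40, -3, 0], "hand": 1}, {"turn": [0, 0, 0], "translation": [-40, -3, 0], "hand": 1}]}}

```text
time_s: 15.85
eef_pos: [536.2, -125.8, 199.9]
ee_rot: [0.0, 0.707, 0.707, 0.0]
force: [0.5, 0.6, -0.1]
grip_width: 1.006
grip_force: 0.0
```

Request:
{"name": "move_arm", "arguments": {"moves": [{"turn": [0, 0, 0], "translation": [-40, -3, 0], "hand": 1}, {"turn": [0, 0, 0], "translation": [-40, -3, 0], "hand": 1}, {"turn": [0, 0, 0], "translation": [-40, -3, 0], "hand": 1}, {"turn": [0, 0, 0], "translation": [-28, -3, 0], "hand": 0.8}, {"turn": [0, 0, 0], "translation": [0, 0, 0], "hand": 0.8}, {"turn": [0, 0, 0], "translation": [0, 0, 0], "hand": 0.8}, {"turn": [0, 0, 0], "translation": [0, 0, 0], "hand": 0.8}]}}

```text
time_s: 16.43
eef_pos: [524.7, -271.3, 199.6]
ee_rot: [-0.0, 0.707, 0.707, 0.0]
force: [-0.6, -0.1, -0.6]
grip_width: 0.801
grip_force: 0.0
```

```bash
python3 d.py 525 -272 75 0;  python3 - <<'E'
from h import *
c=capture("scene"); X=cloud(c)
o=np.array([531,315.]); ex=np.array([-.990,-.139]); ey=np.array([.139,-.990])
h=cv2.cvtColor(c["image"],cv2.COLOR_BGR2HSV); a=(X[...,:2]-o)@np.stack([ex,ey],1)
m=(h[...,0]>22)&(h[...,0]<35)&(h[...,1]>120)&(abs(a[...,0])<120)&(abs(a[...,1])<140)&(X[...,2]<90)&(X[...,2]>16)
q=np.dstack([a,X[...,2]])[m]; print(len(q),q.min(0).round(),q.max(0).round())
cv2.imwrite("pics/p4.png",np.vstack([cv2.resize(c["image"][130:220,130:280],(500,300),interpolation=2),cv2.resize(c["image"][130:300,240:400],(320,300),interpolation=2)][:1]))
E
```

```text
t 16.43 pos [ 524.7 -271.3  199.6] theta 0.02 tilt [-0.  0. -1.] F [-0.6 -0.1 -0.6] grip 0.801 0.0
turnz 0.0003 after-turn [ -0.7   0.3 124.6] now [ -0.8   0.3 124.6]
193 [-45.  26.  18.] [-3. 81. 58.]
```

View pics/p4.png

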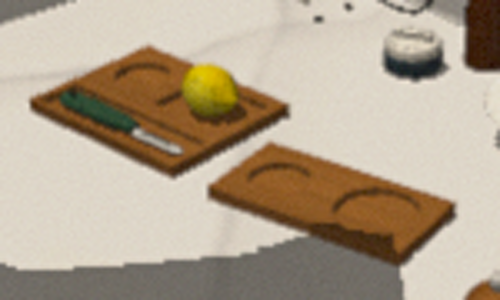

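The lemon (210,90) sits in the oblong with its top at 57 mm, so it is on the recess floor. Next is the near tube.

Request:
{"name": "move_arm", "arguments": {"moves": [{"turn": [0, 0, 0], "translation": [0, 0, 35], "hand": 0.8}, {"turn": [0, 0, 0], "translation": [0, 0, 35], "hand": 0.8}, {"turn": [0, 0, 0], "translation": [0, 0, 35], "hand": 0.8}, {"turn": [0, 0, 0], "translation": [0, 0, 19], "hand": 0.8}, {"turn": [0, 0, 0], "translation": [0, 0, 0], "hand": 0.8}, {"turn": [0, 0, 0], "translation": [0, 0, 0], "hand": 0}, {"turn": [0, 0, 0], "translation": [0, 0, 0], "hand": 0}, {"turn": [0, 0, 0], "translation": [0, 0, 0], "hand": 0}, {"turn": [0, 0, 0], "translation": [0, 0, 0], "hand": 0}, {"turn": [0, 0, 0], "translation": [0, 0, 0], "hand": 0}]}}

```text
time_s: 17.32
eef_pos: [525.8, -272.5, 78.0]
ee_rot: [0.002, 0.707, 0.707, 0.0]
force: [1.2, 0.5, 7.9]
grip_width: 0.428
grip_force: 39.5
```

```bash
python3 d.py 554 376 240 0
```

```text
t 17.32 pos [ 525.8 -272.5   78. ] theta 0.01 tilt [ 0.003 -0.003 -1.   ] F [1.2 0.5 7.9] grip 0.428 39.5
turnz 0.0002 after-turn [ 648.5   28.2 -162. ] now [ 648.    28.9 -163.5]
```

Request:
{"name": "move_arm", "arguments": {"moves": [{"turn": [0, 0, 0], "translation": [0, 0, -20], "hand": 0}, {"turn": [0, 0, 0], "translation": [0, 0, -40], "hand": 0}, {"turn": [0, 0, 0], "translation": [0, 0, -40], "hand": 0}, {"turn": [0, 0, 0], "translation": [0, 0, -40], "hand": 0}, {"turn": [0, 0, 0], "translation": [40, 1.8, 0], "hand": 0}, {"turn": [0, 0, 0], "translation": [40, 1.8, 0], "hand": 0}, {"turn": [0, 0, 0], "translation": [40, 1.8, 0], "hand": 0}, {"turn": [0, 0, 0], "translation": [40, 1.8, 0], "hand": 0}, {"turn": [0, 0, 0], "translation": [40, 1.8, 0], "hand": 0}, {"turn": [0, 0, 0], "translation": [40, 1.8, 0], "hand": 0}]}}

```text
time_s: 18.15
eef_pos: [535.2, -30.0, 216.7]
ee_rot: [0.001, 0.707, 0.707, 0.0]
force: [1.2, 0.1, -1.1]
grip_width: 0.424
grip_force: 40.2
```

Request:
{"name": "move_arm", "arguments": {"moves": [{"turn": [0, 0, 0], "translation": [40, 1.8, 0], "hand": 0}, {"turn": [0, 0, 0], "translation": [40, 1.8, 0], "hand": 0}, {"turn": [0, 0, 0], "translation": [40, 1.8, 0], "hand": 0}, {"turn": [0, 0, 0], "translation": [40, 1.8, 0], "hand": 0}, {"turn": [0, 0, 0], "translation": [40, 1.8, 0], "hand": 0}, {"turn": [0, 0, 0], "translation": [40, 1.8, 0], "hand": 0}, {"turn": [0, 0, 0], "translation": [40, 1.8, 0], "hand": 0}, {"turn": [0, 0, 0], "translation": [40, 1.8, 0], "hand": 0}, {"turn": [0, 0, 0], "translation": [40, 1.8, 0], "hand": 0}, {"turn": [0, 0, 0], "translation": [40, 1.8, 0], "hand": 0}]}}

```text
time_s: 18.98
eef_pos: [553.1, 370.2, 216.7]
ee_rot: [0.0, 0.707, 0.707, 0.001]
force: [1.2, -0.7, -1.6]
grip_width: 0.426
grip_force: 40.2
```

Request:
{"name": "move_arm", "arguments": {"moves": [{"turn": [0, 0, 0], "translation": [8, 0, 0], "hand": 0}, {"turn": [0, 0, 0], "translation": [0, 0, 40], "hand": 0}, {"turn": [0, 0, 0], "translation": [0, 0, 40], "hand": 0}, {"turn": [0, 0, 0], "translation": [0, 0, 30], "hand": 0}, {"turn": [0, 0, 0], "translation": [0, 0, 0], "hand": 0}, {"turn": [0, 0, 0], "translation": [0, 0, 0], "hand": 0}, {"turn": [0, 0, 0], "translation": [0, 0, 0], "hand": 0}]}}

```text
time_s: 19.57
eef_pos: [554.7, 376.4, 108.9]
ee_rot: [0.001, 0.707, 0.707, 0.002]
force: [-0.0, 0.2, 0.0]
grip_width: 0.428
grip_force: 40.3
```

```bash
python3 d.py 554 376 84 0; python3 - <<'E'
from h import *
c=capture("scene"); X=cloud(c); h=cv2.cvtColor(c["image"],cv2.COLOR_BGR2HSV)
cv2.imwrite("pics/p5.png",cv2.resize(c["image"][90:220,110:280],(680,520),interpolation=2))
E
```

```text
t 19.57 pos [554.7 376.4 108.9] theta -0.01 tilt [ 0.004  0.002 -1.   ] F [-0.   0.2  0. ] grip 0.428 40.3
turnz -0.0002 after-turn [-0.4 -0.7 24.9] now [-0.5 -0.8 24.8]
```

View pics/p5.png

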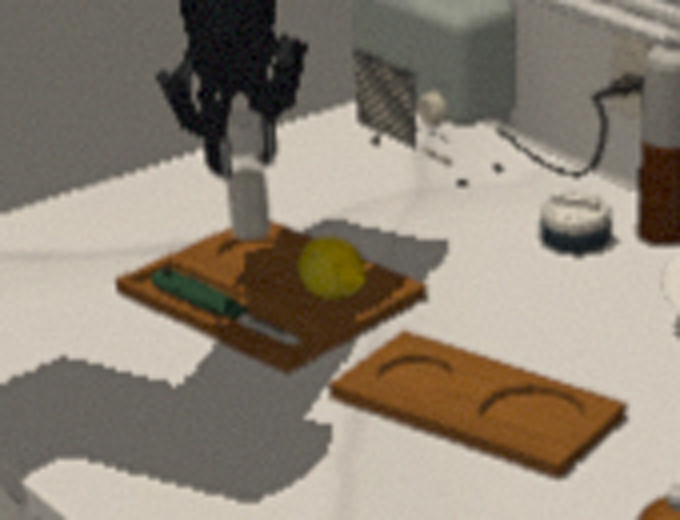

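The tube hangs upright at (248,200), over the small round. Lowering it.

Request:
{"name": "move_arm", "arguments": {"moves": [{"turn": [0, 0, 0], "translation": [0, -0.5, 12], "hand": 0}, {"turn": [0, 0, 0], "translation": [0, 0, 7], "hand": 0}, {"turn": [0, 0, 0], "translation": [0, 0, 4], "hand": 0}, {"turn": [0, 0, 0], "translation": [0, 0, 2], "hand": 0}, {"turn": [0, 0, 0], "translation": [0, 0, 0], "hand": 0}, {"turn": [0, 0, 0], "translation": [0, 0, 0], "hand": 0}, {"turn": [0, 0, 0], "translation": [0, 0, 0], "hand": 0}]}}

```text
time_s: 20.2
eef_pos: [554.2, 376.5, 83.5]
ee_rot: [0.001, 0.707, 0.707, 0.002]
force: [-1.1, -1.2, 13.6]
grip_width: 0.429
grip_force: 40.4
```

```bash
python3 d.py 554 376 84 0
```

```text
t 20.2 pos [554.2 376.5  83.5] theta -0.0 tilt [ 0.004  0.002 -1.   ] F [-1.1 -1.2 13.6] grip 0.429 40.4
turnz -0.0001 after-turn [-0.5 -0.2 -0.5] now [-0.5 -0.2 -0.5]
```

Request:
{"name": "move_arm", "arguments": {"moves": [{"turn": [0, 0, 0], "translation": [0, 0, -1], "hand": 0.5}, {"turn": [0, 0, 0], "translation": [0, 0, 0], "hand": 0.6}, {"turn": [0, 0, 0], "translation": [0, 0, 0], "hand": 0.8}, {"turn": [0, 0, 0], "translation": [0, 0, 0], "hand": 0.8}, {"turn": [0, 0, 0], "translation": [0, 0, -25], "hand": 0.8}, {"turn": [0, 0, 0], "translation": [0, 0, -35], "hand": 0.8}, {"turn": [0, 0, 0], "translation": [0, 0, -40], "hand": 0.8}, {"turn": [0, 0, 0], "translation": [0, 0, -40], "hand": 1}, {"turn": [0, 0, 0], "translation": [0, 0, -30], "hand": 1}, {"turn": [0, 0, 0], "translation": [-38, -9.3, 0], "hand": 1}]}}

```text
time_s: 21.03
eef_pos: [546.6, 342.7, 259.8]
ee_rot: [0.003, 0.706, 0.709, 0.008]
force: [1.5, 0.4, -0.0]
grip_width: 1.001
grip_force: 0.0
```

Request:
{"name": "move_arm", "arguments": {"moves": [{"turn": [0, 0, 0], "translation": [-38, -9.3, 0], "hand": 1}, {"turn": [0, 0, 0], "translation": [-38, -9.3, 0], "hand": 1}, {"turn": [0, 0, 0], "translation": [-38, -9.3, 0], "hand": 1}, {"turn": [0, 0, 0], "translation": [-38, -9.3, 0], "hand": 1}, {"turn": [0, 0, 0], "translation": [-38, -9.3, 0], "hand": 1}, {"turn": [0, 0, 0], "translation": [-38, -9.3, 0], "hand": 1}, {"turn": [0, 0, 0], "translation": [-38, -9.3, 0], "hand": 1}, {"turn": [0, 0, 0], "translation": [-38, -9.3, 0], "hand": 1}, {"turn": [0, 0, 0], "translation": [-38, -9.3, 0], "hand": 1}, {"turn": [0, 0, 0], "translation": [-38, -9.3, 0], "hand": 1}]}}

```text
time_s: 21.87
eef_pos: [449.8, -43.5, 251.8]
ee_rot: [0.0, 0.707, 0.707, 0.0]
force: [1.1, -0.6, 0.0]
grip_width: 1.0
grip_force: 0.0
```

Request:
{"name": "move_arm", "arguments": {"moves": [{"turn": [0, 0, 0], "translation": [-38, -9.3, 0], "hand": 1}, {"turn": [0, 0, 0], "translation": [-38, -9.3, 0], "hand": 1}, {"turn": [0, 0, 0], "translation": [-38, -9.3, 0], "hand": 1}, {"turn": [0, 0, 0], "translation": [-38, -9.3, 0], "hand": 1}, {"turn": [0, 0, 0], "translation": [-38, -9.3, 0], "hand": 1}, {"turn": [0, 0, 0], "translation": [-38, -9.3, 0], "hand": 1}, {"turn": [0, 0, 0], "translation": [0, 0, 0], "hand": 1}, {"turn": [0, 0, 0], "translation": [0, 0, 0], "hand": 1}, {"turn": [0, 0, 0], "translation": [0, 0, 0], "hand": 1}]}}

```text
time_s: 22.62
eef_pos: [394.9, -269.5, 251.6]
ee_rot: [-0.0, 0.707, 0.707, 0.0]
force: [0.5, -0.3, 0.2]
grip_width: 0.998
grip_force: 0.0
```

```bash
python3 d.py 396 -275.5 140 0; python3 - <<'E'
from h import *
c=capture("scene"); X=cloud(c)
o=np.array([531,315.]); ex=np.array([-.990,-.139]); ey=np.array([.139,-.990])
a=(X[...,:2]-o)@np.stack([ex,ey],1)
m=(abs(a[...,0]+31)<40)&(abs(a[...,1]+57)<45)&(X[...,2]>25)&(X[...,2]<150)
q=np.dstack([a,X[...,2]])[m]; print(len(q),q.min(0).round(),q.max(0).round())
t=q[q[:,2]>100]; b=q[q[:,2]<50]; print("top",t.mean(0).round(1),"bottom",b.mean(0).round(1))
E
```

```text
t 22.62 pos [ 394.9 -269.5  251.6] theta -0.01 tilt [-0.     0.001 -1.   ] F [ 0.5 -0.3  0.2] grip 0.998 0.0
turnz -0.0002 after-turn [ -6.    1.1 111.6] now [ -6.1   1.1 111.6]
287 [-49. -74.  25.] [ -8. -33. 116.]
top [-24.8 -49.7 110. ] bottom [-21.4 -45.4  37.1]
```

Request:
{"name": "move_arm", "arguments": {"moves": [{"turn": [0, 0, 0], "translation": [-6, 1, 0], "hand": 1}, {"turn": [0, 0, 0], "translation": [0, 0, 0], "hand": 1}, {"turn": [0, 0, 0], "translation": [0, 0, 35], "hand": 1}, {"turn": [0, 0, 0], "translation": [0, 0, 35], "hand": 1}, {"turn": [0, 0, 0], "translation": [0, 0, 25], "hand": 1}, {"turn": [0, 0, 0], "translation": [0, 0, 17], "hand": 1}, {"turn": [0, 0, 0], "translation": [0, 0, 0], "hand": 1}, {"turn": [0, 0, 0], "translation": [0, 0, 0], "hand": 1}]}}

```text
time_s: 23.33
eef_pos: [396.1, -275.6, 139.9]
ee_rot: [-0.0, 0.707, 0.707, 0.0]
force: [0.5, -0.4, 0.6]
grip_width: 0.997
grip_force: 0.0
```

Request:
{"name": "move_arm", "arguments": {"moves": [{"turn": [0, 0, 0], "translation": [0, 0, 0], "hand": 0}, {"turn": [0, 0, 0], "translation": [0, 0, 0], "hand": 0}, {"turn": [0, 0, 0], "translation": [0, 0, 0], "hand": 0}, {"turn": [0, 0, 0], "translation": [0, 0, 0], "hand": 0}, {"turn": [0, 0, 0], "translation": [0, 0, 0], "hand": 0}, {"turn": [0, 0, 0], "translation": [0, 0, 0], "hand": 0}], "grip_force": 50}}

```text
time_s: 23.83
eef_pos: [396.6, -276.5, 141.3]
ee_rot: [0.002, 0.707, 0.707, 0.0]
force: [0.4, 0.8, 7.3]
grip_width: 0.546
grip_force: 50.6
```

```bash
python3 d.py 556 15.5 250 0
```

```text
t 23.83 pos [ 396.6 -276.5  141.3] theta 0.0 tilt [ 0.002 -0.002 -1.   ] F [0.4 0.8 7.3] grip 0.546 50.6
turnz 0.0 after-turn [ 292.   159.4 -108.7] now [ 291.8  159.6 -109. ]
```

Request:
{"name": "move_arm", "arguments": {"moves": [{"turn": [0, 0, 0], "translation": [0, 0, -20], "hand": 0}, {"turn": [0, 0, 0], "translation": [0, 0, -35], "hand": 0}, {"turn": [0, 0, 0], "translation": [0, 0, -35], "hand": 0}, {"turn": [0, 0, 0], "translation": [20, 10.8, 0], "hand": 0}, {"turn": [0, 0, 0], "translation": [30, 16.4, 0], "hand": 0}, {"turn": [0, 0, 0], "translation": [30, 16.4, 0], "hand": 0}, {"turn": [0, 0, 0], "translation": [30, 16.4, 0], "hand": 0}, {"turn": [0, 0, 0], "translation": [30, 16.4, 0], "hand": 0}, {"turn": [0, 0, 0], "translation": [30, 16.4, 0], "hand": 0}, {"turn": [0, 0, 0], "translation": [30, 16.4, 0], "hand": 0}]}}

```text
time_s: 24.67
eef_pos: [505.6, -74.2, 230.3]
ee_rot: [0.0, 0.707, 0.707, 0.0]
force: [-0.2, -1.1, -1.7]
grip_width: 0.544
grip_force: 51.9
```

Request:
{"name": "move_arm", "arguments": {"moves": [{"turn": [0, 0, 0], "translation": [30, 16.4, 0], "hand": 0}, {"turn": [0, 0, 0], "translation": [30, 16.4, 0], "hand": 0}, {"turn": [0, 0, 0], "translation": [20, 11, 0], "hand": 0}, {"turn": [0, 0, 0], "translation": [12, 6.6, 0], "hand": 0}, {"turn": [0, 0, 0], "translation": [0, 0, 25], "hand": 0}, {"turn": [0, 0, 0], "translation": [0, 0, 25], "hand": 0}, {"turn": [0, 0, 0], "translation": [0, 0, 15], "hand": 0}, {"turn": [0, 0, 0], "translation": [0, 0, 0], "hand": 0}, {"turn": [0, 0, 0], "translation": [0, 0, 0], "hand": 0}, {"turn": [0, 0, 0], "translation": [0, 0, 0], "hand": 0}]}}

```text
time_s: 25.5
eef_pos: [556.1, 15.6, 166.3]
ee_rot: [0.001, 0.707, 0.707, 0.001]
force: [0.3, -0.1, -0.4]
grip_width: 0.546
grip_force: 51.9
```

```bash
python3 d.py 556 15.5 147 0; python3 - <<'E'
from h import *
c=capture("scene")
cv2.imwrite("pics/p6.png",cv2.resize(c["image"][110:260,140:330],(640,505),interpolation=2))
E
```

```text
t 25.5 pos [556.1  15.6 166.3] theta -0.03 tilt [ 0.002 -0.    -1.   ] F [ 0.3 -0.1 -0.4] grip 0.546 51.9
turnz -0.0005 after-turn [-0.1 -0.1 19.3] now [-0.1 -0.1 19.3]
```

View pics/p6.png

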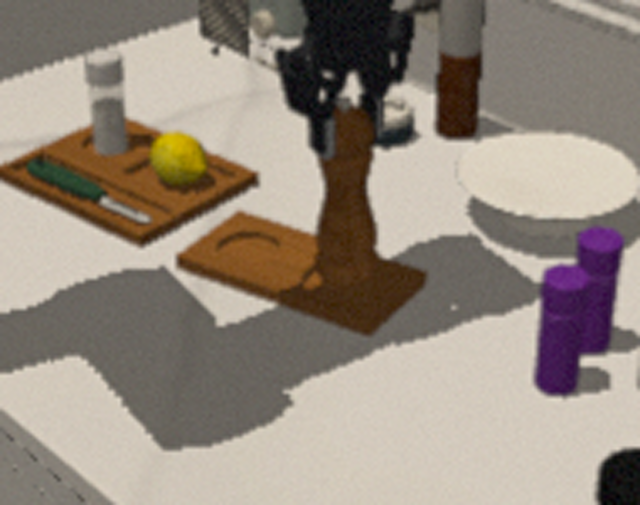

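The first tube stands at (108,110) in its recess. The mill hangs upright over the large round at (345,265). Lowering it.

Request:
{"name": "move_arm", "arguments": {"moves": [{"turn": [0, 0, 0], "translation": [0, 0, 8], "hand": 0}, {"turn": [0, 0, 0], "translation": [0, 0, 6], "hand": 0}, {"turn": [0, 0, 0], "translation": [0, 0, 4], "hand": 0}, {"turn": [0, 0, 0], "translation": [0, 0, 1.5], "hand": 0}, {"turn": [0, 0, 0], "translation": [0, 0, 0], "hand": 0}, {"turn": [0, 0, 0], "translation": [0, 0, 0], "hand": 0}, {"turn": [0, 0, 0], "translation": [0, 0, 0], "hand": 0}]}}

```text
time_s: 26.13
eef_pos: [556.1, 16.0, 147.2]
ee_rot: [0.001, 0.707, 0.707, 0.001]
force: [-3.7, 1.0, 14.8]
grip_width: 0.544
grip_force: 52.8
```

```bash
python3 d.py 556 15.5 147 0
```

```text
t 26.13 pos [556.1  16.  147.2] theta 0.01 tilt [ 0.002 -0.001 -1.   ] F [-3.7  1.  14.8] grip 0.544 52.8
turnz 0.0002 after-turn [-0.5 -0.1  0.2] now [-0.5 -0.1  0.2]
```

Request:
{"name": "move_arm", "arguments": {"moves": [{"turn": [0, 0, 0], "translation": [0, 0, -1], "hand": 0.65}, {"turn": [0, 0, 0], "translation": [0, 0, 0], "hand": 0.8}, {"turn": [0, 0, 0], "translation": [0, 0, 0], "hand": 1}, {"turn": [0, 0, 0], "translation": [0, 0, 0], "hand": 1}, {"turn": [0, 0, 0], "translation": [0, 0, -25], "hand": 1}, {"turn": [0, 0, 0], "translation": [0, 0, -30], "hand": 1}, {"turn": [0, 0, 0], "translation": [0, 0, -35], "hand": 1}, {"turn": [0, 0, 0], "translation": [-34.6, 11.4, 0], "hand": 1}, {"turn": [0, 0, 0], "translation": [-34.6, 11.4, 0], "hand": 1}, {"turn": [0, 0, 0], "translation": [-34.6, 11.4, 0], "hand": 1}]}}

```text
time_s: 26.97
eef_pos: [590.1, -88.7, 236.8]
ee_rot: [0.0, 0.707, 0.708, 0.0]
force: [-0.1, 0.1, -0.3]
grip_width: 0.998
grip_force: 0.0
```

Request:
{"name": "move_arm", "arguments": {"moves": [{"turn": [0, 0, 0], "translation": [-34.6, 11.4, 0], "hand": 1}, {"turn": [0, 0, 0], "translation": [-34.6, 11.4, 0], "hand": 1}, {"turn": [0, 0, 0], "translation": [-34.6, 11.4, 0], "hand": 1}, {"turn": [0, 0, 0], "translation": [-34.6, 11.4, 0], "hand": 0.75}, {"turn": [0, 0, 0], "translation": [-34.6, 11.4, 0], "hand": 0.75}, {"turn": [0, 0, 0], "translation": [0, 0, 35], "hand": 0.75}, {"turn": [0, 0, 0], "translation": [0, 0, 15], "hand": 0.75}, {"turn": [0, 0, 0], "translation": [0, 0, 0], "hand": 0.75}, {"turn": [0, 0, 0], "translation": [0, 0, 0], "hand": 0.75}, {"turn": [0, 0, 0], "translation": [0, 0, 0], "hand": 0.75}]}}

```text
time_s: 27.8
eef_pos: [647.2, -260.6, 188.0]
ee_rot: [0.001, 0.707, 0.707, 0.0]
force: [0.7, -0.5, -0.1]
grip_width: 0.752
grip_force: 0.0
```

```bash
python3 d.py 647 -261 80 0; python3 - <<'E'
from h import *
c=capture("scene"); cv2.imwrite("pics/p7.png",cv2.resize(c["image"][110:290,140:430],(790,490),interpolation=2))
X=cloud(c); o=np.array([543,63.7]); ex=np.array([-.963,-.269]); ey=np.array([.269,-.963])
a=(X[...,:2]-o)@np.stack([ex,ey],1); m=(abs(a[...,0])<45)&(abs(a[...,1]-50)<45)&(X[...,2]>25)&(X[...,2]<200)
q=np.dstack([a,X[...,2]])[m]; print(q.min(0).round(),q.max(0).round())
for l,h in((25,45),(125,160),(165,190)): print(q[(q[:,2]>l)&(q[:,2]<h)].mean(0).round(1))
E
```

```text
t 27.8 pos [ 647.2 -260.6  188. ] theta 0.03 tilt [ 0.002 -0.001 -1.   ] F [ 0.7 -0.5 -0.1] grip 0.752 0.0
turnz 0.0005 after-turn [ -0.4  -0.2 108. ] now [ -0.3  -0.4 108. ]
[-17.  27.  25.] [ 28.  75. 177.]
[15.4 58.3 35.4]
[ 13.4  56.  144.1]
[  4.   49.6 171.1]
```

View pics/p7.png

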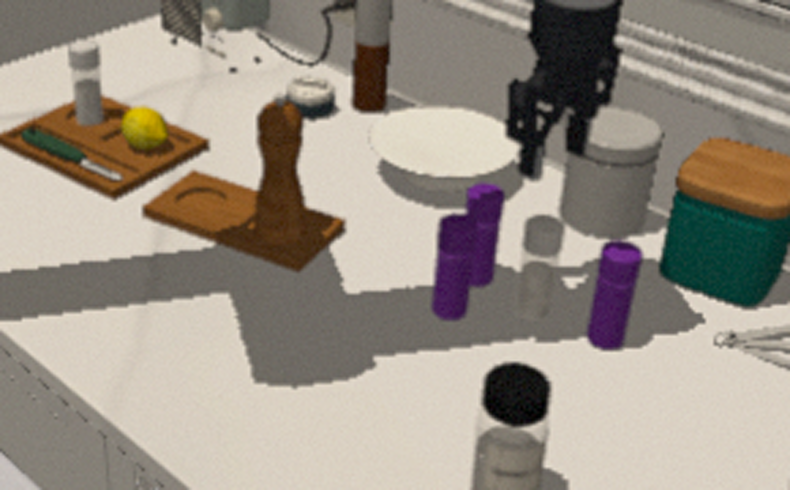

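The mill stands in the large round with its top at 177 mm. The gripper is above the second white tube at (540,265), between the purple ones. Descending.

Request:
{"name": "move_arm", "arguments": {"moves": [{"turn": [0, 0, 0], "translation": [0, 0, 30], "hand": 0.75}, {"turn": [0, 0, 0], "translation": [0, 0, 30], "hand": 0.75}, {"turn": [0, 0, 0], "translation": [0, 0, 25], "hand": 0.75}, {"turn": [0, 0, 0], "translation": [0, 0, 20], "hand": 0.75}, {"turn": [0, 0, 0], "translation": [0, 0, 0], "hand": 0.75}, {"turn": [0, 0, 0], "translation": [0, 0, 0], "hand": 0}, {"turn": [0, 0, 0], "translation": [0, 0, 0], "hand": 0}, {"turn": [0, 0, 0], "translation": [0, 0, 0], "hand": 0}, {"turn": [0, 0, 0], "translation": [0, 0, 0], "hand": 0}, {"turn": [0, 0, 0], "translation": [0, 0, 0], "hand": 0}], "grip_force": 40}}

```text
time_s: 28.68
eef_pos: [647.8, -261.2, 84.1]
ee_rot: [0.002, 0.707, 0.707, 0.001]
force: [0.8, -0.3, 5.9]
grip_width: 0.434
grip_force: 39.7
```

```bash
python3 d.py 527.5 118.5 260 0
```

```text
t 28.68 pos [ 647.8 -261.2   84.1] theta 0.01 tilt [ 0.004 -0.002 -1.   ] F [ 0.8 -0.3  5.9] grip 0.434 39.7
turnz 0.0001 after-turn [ 379.7 -120.3 -175.9] now [ 379.3 -119.6 -177.3]
```

Request:
{"name": "move_arm", "arguments": {"moves": [{"turn": [0, 0, 0], "translation": [0, 0, -20], "hand": 0}, {"turn": [0, 0, 0], "translation": [0, 0, -35], "hand": 0}, {"turn": [0, 0, 0], "translation": [0, 0, -35], "hand": 0}, {"turn": [0, 0, 0], "translation": [0, 0, -35], "hand": 0}, {"turn": [0, 0, 0], "translation": [0, 0, -30], "hand": 0}, {"turn": [0, 0, 0], "translation": [25, -26, 0], "hand": 0}, {"turn": [0, 0, 0], "translation": [25, -26, 0], "hand": 0}, {"turn": [0, 0, 0], "translation": [25, -26, 0], "hand": 0}, {"turn": [0, 0, 0], "translation": [25, -26, 0], "hand": 0}, {"turn": [0, 0, 0], "translation": [25, -26, 0], "hand": 0}]}}

```text
time_s: 29.52
eef_pos: [515.2, -134.6, 237.1]
ee_rot: [0.001, 0.707, 0.707, 0.0]
force: [0.0, -0.2, -0.3]
grip_width: 0.428
grip_force: 40.0
```

Request:
{"name": "move_arm", "arguments": {"moves": [{"turn": [0, 0, 0], "translation": [25, -26, 0], "hand": 0}, {"turn": [0, 0, 0], "translation": [25, -26, 0], "hand": 0}, {"turn": [0, 0, 0], "translation": [25, -26, 0], "hand": 0}, {"turn": [0, 0, 0], "translation": [36, 0, 0], "hand": 0}, {"turn": [0, 0, 0], "translation": [36, 0, 0], "hand": 0}, {"turn": [0, 0, 0], "translation": [36, 0, 0], "hand": 0}, {"turn": [0, 0, 0], "translation": [36, 0, 0], "hand": 0}, {"turn": [0, 0, 0], "translation": [36, 0, 0], "hand": 0}, {"turn": [0, 0, 0], "translation": [0, 0, 0], "hand": 0}, {"turn": [0, 0, 0], "translation": [0, 0, 0], "hand": 0}]}}

```text
time_s: 30.35
eef_pos: [438.5, 120.6, 237.0]
ee_rot: [0.001, 0.706, 0.708, 0.0]
force: [-0.3, -0.3, 0.1]
grip_width: 0.429
grip_force: 40.1
```

```bash
python3 d.py 527.5 118.5 90 0
```

```text
t 30.35 pos [438.5 120.6 237. ] theta 0.19 tilt [ 0.001 -0.    -1.   ] F [-0.3 -0.3  0.1] grip 0.429 40.1
turnz 0.0034 after-turn [ -2.1  89.  147. ] now [ -2.4  88.8 147.2]
```

Request:
{"name": "move_arm", "arguments": {"moves": [{"turn": [0, 0, 0], "translation": [-1, 30, 0], "hand": 0}, {"turn": [0, 0, 0], "translation": [-1, 30, 0], "hand": 0}, {"turn": [0, 0, 0], "translation": [0, 29, 0], "hand": 0}, {"turn": [0, 0, 0], "translation": [0, 0, 40], "hand": 0}, {"turn": [0, 0, 0], "translation": [0, 0, 40], "hand": 0}, {"turn": [0, 0, 0], "translation": [0, 0, 40], "hand": 0}, {"turn": [0, 0, 0], "translation": [0, 0, 7], "hand": 0}, {"turn": [0, 0, 0], "translation": [0, 0, 0], "hand": 0}, {"turn": [0, 0, 0], "translation": [0, 0, 0], "hand": 0}, {"turn": [0, 0, 0], "translation": [0, 0, 0], "hand": 0}]}}

```text
time_s: 31.18
eef_pos: [529.2, 116.9, 112.1]
ee_rot: [0.002, 0.707, 0.707, 0.002]
force: [0.1, -0.1, -0.6]
grip_width: 0.43
grip_force: 40.2
```

```bash
python3 d.py 527.5 118.5 90 0
```

```text
t 31.18 pos [529.2 116.9 112.1] theta -0.02 tilt [ 0.005 -0.    -1.   ] F [ 0.1 -0.1 -0.6] grip 0.43 40.2
turnz -0.0004 after-turn [ 1.6 -1.7 22.1] now [ 1.6 -1.8 22.1]
```

Request:
{"name": "move_arm", "arguments": {"moves": [{"turn": [0, 0, 0], "translation": [1.5, -1.5, 8], "hand": 0}, {"turn": [0, 0, 0], "translation": [0, 0, 6], "hand": 0}, {"turn": [0, 0, 0], "translation": [0, 0, 4], "hand": 0}, {"turn": [0, 0, 0], "translation": [0, 0, 3], "hand": 0}, {"turn": [0, 0, 0], "translation": [0, 0, 1.5], "hand": 0}, {"turn": [0, 0, 0], "translation": [0, 0, 0], "hand": 0}, {"turn": [0, 0, 0], "translation": [0, 0, 0], "hand": 0}, {"turn": [0, 0, 0], "translation": [0, 0, 0], "hand": 0}]}}

```text
time_s: 31.85
eef_pos: [527.9, 118.9, 89.2]
ee_rot: [0.002, 0.707, 0.707, 0.002]
force: [-0.0, 0.8, 17.9]
grip_width: 0.432
grip_force: 38.6
```

```bash
python3 d.py 527.5 118.5 90 0
```

```text
t 31.85 pos [527.9 118.9  89.2] theta 0.01 tilt [ 0.005  0.    -1.   ] F [-0.   0.8 17.9] grip 0.432 38.6
turnz 0.0001 after-turn [-0.4 -0.4 -0.8] now [-0.4 -0.4 -0.8]
```

Request:
{"name": "move_arm", "arguments": {"moves": [{"turn": [0, 0, 0], "translation": [0, 0, -1], "hand": 0.5}, {"turn": [0, 0, 0], "translation": [0, 0, 0], "hand": 0.6}, {"turn": [0, 0, 0], "translation": [0, 0, 0], "hand": 0.75}, {"turn": [0, 0, 0], "translation": [0, 0, 0], "hand": 0.75}, {"turn": [0, 0, 0], "translation": [0, 0, -25], "hand": 0.75}, {"turn": [0, 0, 0], "translation": [0, 0, -35], "hand": 0.75}, {"turn": [0, 0, 0], "translation": [0, 0, -40], "hand": 0.75}, {"turn": [0, 0, 0], "translation": [0, 0, -40], "hand": 1}, {"turn": [0, 0, 0], "translation": [0, 0, -20], "hand": 1}, {"turn": [0, 0, 0], "translation": [0, -40, 0], "hand": 1}]}}

```text
time_s: 32.68
eef_pos: [491.8, 118.2, 252.6]
ee_rot: [0.004, 0.708, 0.707, 0.004]
force: [1.1, -0.3, -0.1]
grip_width: 0.999
grip_force: 0.0
```

Request:
{"name": "move_arm", "arguments": {"moves": [{"turn": [0, 0, 0], "translation": [0, -40, 0], "hand": 1}, {"turn": [0, 0, 0], "translation": [0, -40, 0], "hand": 1}, {"turn": [0, 0, 0], "translation": [0, -40, 0], "hand": 1}, {"turn": [0, 0, 0], "translation": [0, 0, 0], "hand": 1}, {"turn": [0, 0, 0], "translation": [0, 0, 0], "hand": 1}, {"turn": [0, 0, 0], "translation": [0, 0, 0], "hand": 1}, {"turn": [0, 0, 0], "translation": [0, 0, 0], "hand": 1}, {"turn": [0, 0, 0], "translation": [0, 0, 0], "hand": 1}]}}

```text
time_s: 33.35
eef_pos: [367.0, 118.7, 247.6]
ee_rot: [-0.0, 0.707, 0.707, -0.0]
force: [0.2, -0.0, 0.6]
grip_width: 0.999
grip_force: 0.0
```

```bash
python3 - <<'E'
from h import *
c=capture("scene"); t=capture("top"); X=cloud(c)
cv2.imwrite("pics/p8.png",np.vstack([cv2.resize(c["image"][110:290,140:430],(790,400),interpolation=2)[:, :790],cv2.resize(t["image"][140:250,80:420],(790,200),interpolation=2)]))
for nm,o,ex,ctr,zr in (("mill",(543,63.7),(-.963,-.269),(0,50),180),("tube",(543,63.7),(-.963,-.269),(0,-57),130),("tube f",(531,315),(-.99,-.139),(-31,-57),130)):
    ex=np.array(ex); ey=np.array([-ex[1],ex[0]]); a=(X[...,:2]-o)@np.stack([ex,ey],1)-ctr
    m=(abs(a)<38).all(-1)&(X[...,2]>22)&(X[...,2]<zr); q=np.dstack([a,X[...,2]])[m]
    print(nm,q.min(0).round(),q.max(0).round(),q[q[:,2]<45].mean(0).round(1),q[q[:,2]>zr-40].mean(0).round(1))
m=(abs(X[...,:2]-[422,-401])<45).all(-1)&(X[...,2]>115); print("bottle",X[m].mean(0).round())
E
```

```text
mill [-17. -24.  22.] [ 31.  25. 176.] [14.6  8.5 32.8] [ 10.2   4.2 155.2]
tube [-19. -19.  22.] [ 22.  19. 117.] [10.9  5.5 33.7] [  6.5   3.7 106.3]
tube f [-16. -16.  22.] [ 23.  25. 116.] [ 9.9 11.1 34. ] [  7.1   8.6 105.4]
bottle [ 419. -403.  123.]
```

View pics/p8.png

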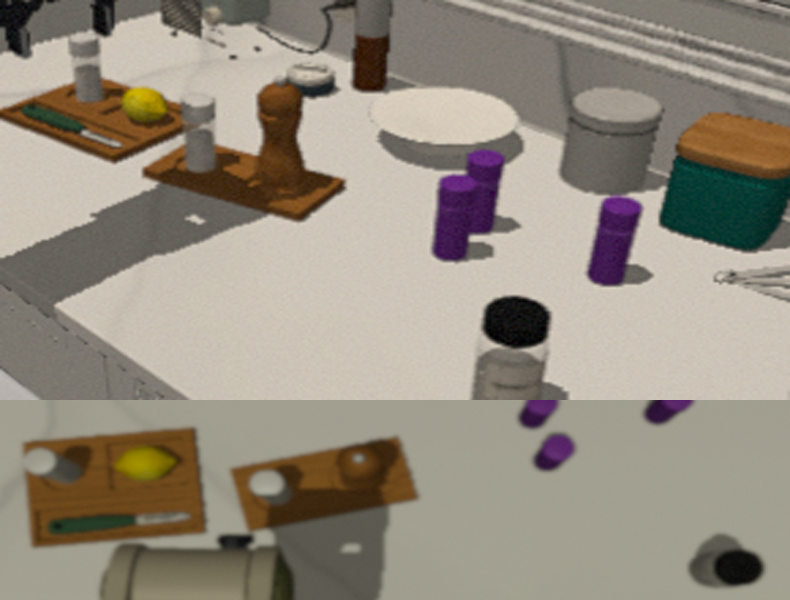

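The picture shows all five items seated: fish tray at (110,490) and grill tray at (320,480) in the lower half. The mill and both tubes are upright, and the bottle and purple tubes have not been moved.

```bash
python3 -c "
from rig import finish_job
print(finish_job())"
```

```text
the job is handed in; nothing more can be done
None
```

I made up both trays and handed the job in after about 33 s of robot time: the final camera check showed every item in its recess, the mill and tubes upright, and the bottle where it stood.

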